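# Wind down the tube-capping press

### The arm

A 6-joint arm with a two-finger parallel gripper is mounted at the origin on the work surface. World frame = base frame: x ahead of the robot, y to its left, z up, the work surface at z = 0. Lengths are in m, angles in rad, forces in N, time in s.
With the tool pointing down it reaches from about 0.25 to 0.775 m from the base axis. Payload 4 kg.
Tool frame: the origin (TCP) lies at the very end of the fingers, on their centre line; the grasp point (between the pads) lies hold_point_z behind it (hold_point_z is the distance from the TCP to the grasp point, in m); z points along the fingers, y is the direction in which the jaws open and shut (so a half turn about z gives the same grasp; the last joint's range is limited). The gripper opens to 94 mm and grips with 3 to 60 N. Pads are 16 mm wide; open, the fingers measure 119 mm over their backs; the gripper's body (75 mm by 177 mm) begins 78 mm behind the grasp point.
Start: joints at [1.19, 0.087, 1.371, -0, 1.684, -0.103], TCP at [0.151, 0.529, 0.166] pointing down, gripper open.
Joint ranges: [-3.1, 3.1], [-0.76, 2.03], [0.27, 2.55], [-1.08, 4.22], [0.17, 2.65], [-2.57, 2.57]. Speed limits (rad/s): [2.79, 2.79, 3.14, 3.14, 3.14, 3.14].

### API

Orientations are given as [roll, pitch, yaw] about the fixed x, y, z axes, in that order (R = Rz(yaw) Ry(pitch) Rx(roll)).
In Python, from bench import * gives the robot as it stands.
- The arm moves only by the tool step_arm, never from a script. Its argument "increments" is text: rows parted by semicolons, each of 6 numbers parted by spaces: the shift along the tool's x, y, z in cm, then the turn, a rotation vector about the tool's x, y, z in rad. A call has 1 to 5 rows; each row shifts and turns the commanded pose from where the row before left it, along the tool's axes as they then stand; what a row does not reach is not made up. A row lasts 1/10 s, in which the tool goes at most 50 mm and 8.59 degrees, less where a joint would pass 70% of its speed; a pose out of reach is approached as far as the arm can. A call is refused whole if a number of a shift passes 5 or a number of a turn 0.15, either way. A call with a gripper value outside its range is refused whole. "claw" is the gripper's target within -1 to 1 (shut at 1, half-way at 0, fully open at -1), set as the call begins (left out, the last holds). The fingers move at their own pace and stop on an object; the grip force is fixed at half the most. Time passes only in rows, so rows that do not move let the fingers close. It gives the time, the measured TCP pose, the force and the opening at its end, in the units of the state.
- get_obs(): the state, without advancing time (a new reading comes with each control period).
- snapshot(name): name is "scene" or "top"; returns the picture (480x640x3 uint8, red, green, blue); there is no depth.
- calibration(name): a dict with "camera_matrix" (3x3 intrinsics, pixels), "eye" and "orientation" of the camera in the world. Camera axes: x right, y up, looking along -z (the intrinsics and any distortion apply to the point x, -y, -z); pixel columns grow to the right and rows downward; lengths in m; the calibration is good to about 2 mm. A picture is of the moment at which its call begins. calibration takes no time and is no camera call.
- close_job(): hands the job in, once; it reports no verdict.
The state is a dict: "time": time; "joint_positions": joint angles; "qvel": joint speeds; "joint_torque": joint torques, N m; "tool_pos": TCP position; "ee_rot": TCP orientation; "wrist_force": force on the tool from outside, world axes, zero at the start; "wrist_torque": the same for the moment, N m; "width": finger opening in m.
Only numpy, scipy, OpenCV 4.12 (cv2) and the standard library are available. Lean on these libraries where they do the work, as an engineer would, in place of code of your own. Each camera call takes 0.05 s, during which the arm holds its last target. There are 200 camera calls.

### The job

Cap the rack of tubes in the press: fit the loose crank onto the square end on top of the press screw, easing it right down to the collar without forcing it, and wind it clockwise until the sheet of caps is fully home on the tubes and the plate bears firmly on it. Stop there, before the caps are crushed; leave the press closed with the crank on the screw, and the other things on the desk where they are.

Things in the scene. Friction and masses are not known exactly. Their poses are not given: they have to be found in the camera images.
- press: Bench capping press fixed to the desk: white base 150 x 230 mm, 24 mm high, a column 95 mm to each side (+y, -y), and a white bridge (60 mm in x, 230 mm in y) from 122 to 152 mm high; the steel screw stands up through a brass nut (top at 160 mm) in its middle. A white rack of clear tubes is in it. Origin at the desk surface on the screw's axis; z up.
- caps: Grey one-piece sheet of 96 push-in caps, 74 x 110 x 4 mm, on the tubes under the pressure plate. Origin at the centre of its top face: 77 mm above the press's origin at the start, when the caps are only entered in the tubes, and 70 mm when they are fully home. It goes straight down and stays where it is pushed.
- plate: Aluminium pressure plate 90 x 224 x 14 mm that slides on the columns and does not turn; origin at the centre of its underside. The screw turns in it and rises and falls with it: one clockwise turn (seen from above) lowers both by 6 mm. It starts 0.2 to 6.3 mm above the caps; 1.2 to 2.2 turns bring the caps home. The screw stays where it is left.
- screw_top (a point): Centre of the screw's top end, on its axis. The screw ends in a 14 mm square, 18 mm long, its top 6 mm tapered to 6.5 mm square, standing on a round collar of 36 mm diameter. The point rises and falls with the plate, but its axes are the plate's and do NOT turn with the screw: how the square stands about the vertical is not measured and can be any angle.
- collar_top (a point): Centre of the collar's top face, 18 mm below screw_top; the fitted crank's underside rests here. The collar is 6 mm thick; at the start 13 mm or more of screw are free below it. Thread friction is about 4 N at the crank's knob (either way, when held still); the caps add 2 N as they go in; once they are home the load climbs by about 5 N in a sixth of a turn. 7 to 12 N is firm; much over 14 N crushes the caps.
- crank: Loose steel crank, 0.3 kg, standing on its boss. The boss is 34 mm square, 32 mm high, with a 15.4 mm square socket, 20 mm deep, open below, its sides parallel to the boss's. A flat arm (16 mm wide, 24 to 32 mm above the boss's underside) leads to the upright knob. Origin at the centre of the boss's underside; x along the arm to the knob, z up. Fitted when the boss rests on the screw's collar.
- crank_knob (a point): Middle of the crank's black knob, an upright cylinder of 24 mm diameter and 50 mm height that spins freely on its pin; the point lies on its axis, 80 mm from the boss's axis and 59 mm above the boss's underside (knob from 34 to 84 mm).
- sanitiser: Bystander: blue pump bottle, 64 mm diameter, 173 mm high, origin under its centre.
- label_roll: Bystander: roll of white labels standing on its flat side, 96 mm outside diameter, 50 mm high, origin under its centre.
- tube_tray: Bystander: flat white tube tray 110 x 190 x 24 mm with round recesses, origin under its centre.
- glove_box: Bystander: white and green glove box 120 x 230 x 75 mm, origin under its centre.

How it is judged:
By the outcome, as a careful person would: the job done as asked, in the order asked, and still so for the second after the job is handed in, with the robot touching nothing.
It also fails if it takes over 72 s, if anything falls off the work surface, if the arm or the gripper's body presses on something with over 40 N, if the wrist force passes 120 N, or if a joint passes its speed limit or range.

## Working session

There is one attempt and no reset: what is moved stays moved. The work goes in short steps, Python scripts to look and compute and a tool call to move; the robot and the scene stay as the last step left them, time stands still between calls to the robot, and variables do not carry over. Pictures are saved under pics/ and viewed, about 8 in all and at most 12, crops included, and the job is handed in when it is done.

Besides the shell and the picture viewer there is one more tool, called after ">>>" in YAML: its name, and indented under it one key for each argument. step_arm: Moves the arm, as the interface text tells. Its arguments: {"type":"object","properties":{"increments":{"type":"string"},"claw":{"type":"number"}},"required":["increments"]}

```bash
ls; mkdir -p pics; python3 - <<'E'
from bench import *
import cv2,numpy as np
print(get_obs())
for n in("scene","top"):
    print(n,calibration(n)); cv2.imwrite(f"pics/{n}0.png",cv2.cvtColor(snapshot(n),cv2.COLOR_RGB2BGR))
E
```

```text
pics
{'time': 0.0, 'joint_positions': array([ 1.18986553e+00,  8.79122811e-02,  1.37224225e+00, -1.29879544e-05,
        1.68356465e+00, -1.03083226e-01]), 'qvel': array([ 1.04572268e-03,  5.48985344e-05, -6.74050155e-05,  1.03584859e-03,
        1.00316541e-04,  1.08367830e-03]), 'joint_torque': array([-1.29177941e-03, -3.40165365e+01, -3.02433300e+01,  7.16856821e-02,
        3.29183810e-02, -1.58140456e-04]), 'tool_pos': array([0.15062544, 0.5283257 , 0.16483369]), 'ee_rot': array([-3.13947609e+00, -2.05980917e-04,  2.86374341e+00]), 'wrist_force': array([ 0.30798437, -0.24093438,  0.24416171]), 'wrist_torque': array([ 0.01904522,  0.01708375, -0.00653474]), 'width': 0.09388214262826025}
scene {'camera_matrix': array([[574.07986609,   0.        , 314.40462763],
       [  0.        , 574.07986609, 234.94425335],
       [  0.        ,   0.        ,   1.        ]]), 'eye': array([1.20280251, 0.31856275, 1.06880223]), 'orientation': array([0.66733228, 0.01161315, 2.03952608])}
top {'camera_matrix': array([[485.95849304,   0.        , 314.72687285],
       [  0.        , 485.95849304, 241.80334812],
       [  0.        ,   0.        ,   1.        ]]), 'eye': array([ 0.46670875, -0.01608062,  1.3298946 ]), 'orientation': array([ 0.08597383, -0.00173546, -1.57529118])}
```

View pics/scene0.png

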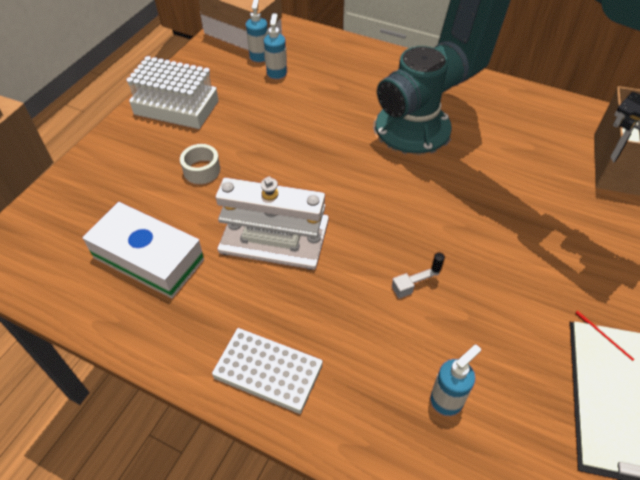

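View pics/top0.png

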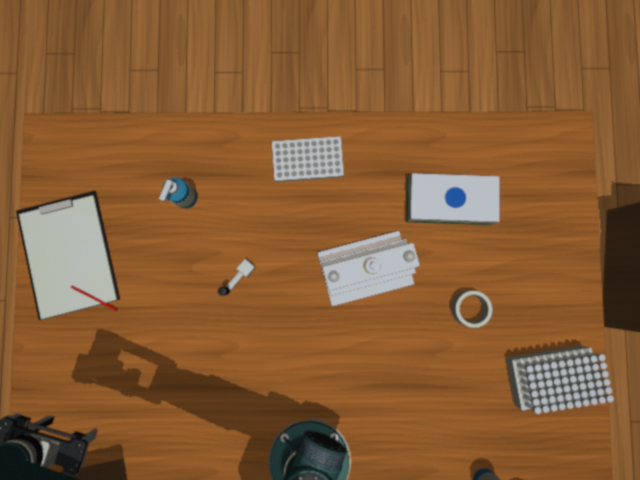

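The scene view shows the press (screw near 269,186), the crank (boss 403,287; knob 438,262). In the top view the screw is near 372,265, the boss near 247,267 and the knob near 224,290. I'll enlarge these spots.

```bash
cat > h.py <<'E'
from bench import *
import cv2,numpy as np
from scipy.spatial.transform import Rotation as Ro
def cam(n):
    c=calibration(n); return c["camera_matrix"],np.array(c["eye"]),Ro.from_euler('xyz',c["orientation"]).as_matrix()
def ray(n,px):
    K,e,R=cam(n); d=np.linalg.inv(K)@np.array([px[0],px[1],1.]); return e,R@(d*[1,-1,-1])
def onz(n,px,z):
    e,d=ray(n,px); return e+d*(z-e[2])/d[2]
def proj(n,p):
    K,e,R=cam(n); q=(R.T@(np.asarray(p,float)-e))*[1,-1,-1]; q=K@q; return q[:2]/q[2]
def tri(p1,p2,n1="scene",n2="top"):
    a,d=ray(n1,p1);b,f=ray(n2,p2); s=np.linalg.lstsq(np.c_[d,-f],b-a,rcond=None)[0]
    P,Q=a+s[0]*d,b+s[1]*f; return (P+Q)/2,np.linalg.norm(P-Q)
def snap(n,k=4):  # mean of k frames, BGR
    return cv2.cvtColor(np.mean([snapshot(n) for _ in range(k)],0).astype(np.uint8),cv2.COLOR_RGB2BGR)
def crop(im,c,w,h,s):
    x0,y0=int(c[0]-w/2),int(c[1]-h/2); return cv2.resize(im[y0:y0+h,x0:x0+w],None,fx=s,fy=s,interpolation=cv2.INTER_CUBIC)
E
python3 - <<'E'
from h import *
s,t=cv2.imread("pics/scene0.png"),cv2.imread("pics/top0.png")
A=np.hstack([crop(t,(372,265),40,30,10),crop(t,(236,278),40,30,10)])
B=np.hstack([crop(s,(269,188),40,30,10),crop(s,(418,274),64,48,6.25)])
cv2.imwrite("pics/c1.png",np.vstack([A,B]))
hsv=cv2.cvtColor(t,cv2.COLOR_BGR2HSV)
for nm,im,box in(("top",t,(210,250,265,305)),("scene",s,(385,240,455,300))):
    x0,y0,x1,y1=box; h=cv2.cvtColor(im,cv2.COLOR_BGR2HSV)[y0:y1,x0:x1]
    for l,m in(("grey",(h[...,1]<70)&(h[...,2]>110)),("black",h[...,2]<50)):
        c=max(cv2.findContours(m.astype(np.uint8),0,2)[0],key=cv2.contourArea)
        r=cv2.minAreaRect(c); M=cv2.moments(c); print(nm,l,np.round(r[0]+np.array([x0,y0]),1),np.round(r[1:][0],1),r[2],cv2.contourArea(c),M['m10']/M['m00']+x0,M['m01']/M['m00']+y0)
E
```

```text
top grey [239.2 275. ] [13.7 33.3] 39.80556869506836 272.5 241.47461773700306 271.9993883792049
top black [223.5 290. ] [6. 9.] 90.0 28.0 223.71428571428572 289.79761904761904
scene grey [414.8 278.4] [15.2 43. ] 71.56504821777344 373.0 410.2332439678284 279.68945487042004
scene black [437.5 262.6] [ 8.5 17.9] 14.03624439239502 94.5 436.8747795414462 264.1410934744268
```

View pics/c1.png

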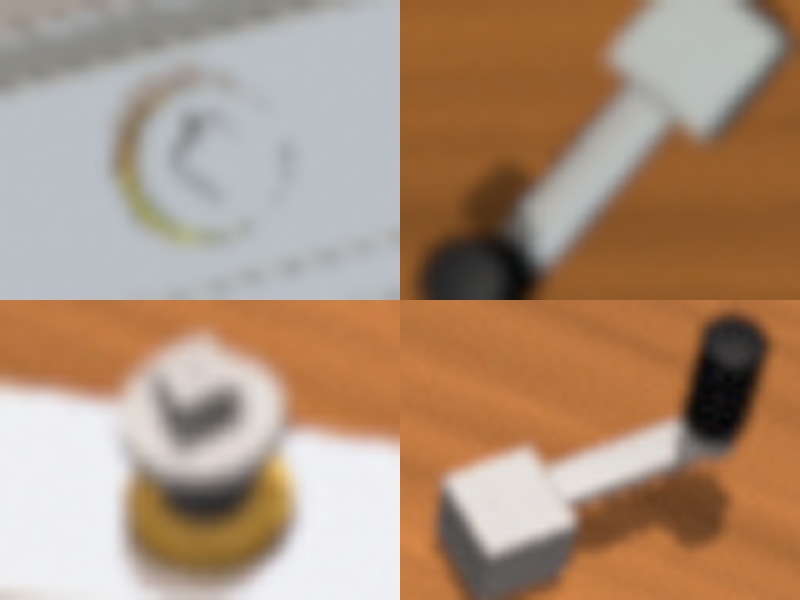

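```bash
python3 - <<'E'
from h import *
import bench
print({k:getattr(bench,k) for k in dir(bench) if 'hold' in k.lower()})
P=np.array([onz("scene",(385.6+(X-400)/6.25,249.6+(Y-300)/6.25),.032) for X,Y in((443,483),(532,447),(578,520),(492,557))])
c=P.mean(0); print("boss top corners scene",P.round(4),c.round(4),[np.linalg.norm(P[i]-P[(i+1)%4]).round(4) for i in range(4)])
for i in range(4):
    d=P[(i+1)%4]-P[i]; print(np.degrees(np.arctan2(d[1],d[0])).round(1),end=' ')
# knob
ks=(385.6+(738-400)/6.25,249.6+(335-300)/6.25) # knob top scene
print("\nknobtop scene",onz("scene",ks,.084),"top",onz("top",(223.7,289.8),.084))
t=cv2.imread("pics/top0.png");print(np.round(onz("top",(246.5,267),.032),4),np.round(proj("top",c),1))
# screw
cs=(248.6+20.1,172.6+11.6);ct=(351.6+21.2,249.6+15.5)
X,e=tri(cs,ct);print("collar",X.round(4),e.round(4))
for z in(.18,.185,.19,.195):print(z,onz("scene",cs,z).round(4),onz("top",ct,z).round(4))
z=X[2]
Q=[onz("scene",(248.6+a/10,172.6+(b-300)/10),z) for a,b in((155,387),(185,443),(243,408))]
for a,b in((0,1),(1,2)):
    d=Q[b]-Q[a];print("sq",np.degrees(np.arctan2(d[1],d[0])).round(1),np.linalg.norm(d).round(4))
E
```

```text
{'hold_point_z': 0.0188}
boss top corners scene [[0.5124 0.1449 0.032 ]
 [0.4846 0.167  0.032 ]
 [0.506  0.1921 0.032 ]
 [0.5332 0.1713 0.032 ]] [0.5091 0.1688 0.032 ] [np.float64(0.0355), np.float64(0.033), np.float64(0.0342), np.float64(0.0335)]
141.5 49.6 -37.5 -128.2 
knobtop scene [0.44667574 0.22034786 0.084     ] top [0.45220591 0.21401194 0.084     ]
[0.5119 0.1635 0.032 ] [244.5 268.1]
collar [ 0.509  -0.1536  0.1866] 0.0027
0.18 [ 0.5034 -0.1559  0.18  ] [ 0.5099 -0.1557  0.18  ]
0.185 [ 0.5073 -0.1532  0.185 ] [ 0.5097 -0.1551  0.185 ]
0.19 [ 0.5113 -0.1505  0.19  ] [ 0.5095 -0.1544  0.19  ]
0.195 [ 0.5152 -0.1478  0.195 ] [ 0.5093 -0.1538  0.195 ]
sq 50.7 0.0177
sq 157.1 0.0154
```

```bash
cat >> h.py <<'E'
def plan(p,yaw_deg,n):
    "rows (tool axes, cm / rad) from the measured pose to p, yaw, tool pointing down"
    o=get_obs(); T=Ro.from_euler('xyz',[np.pi,0,np.radians(yaw_deg)]); C=Ro.from_euler('xyz',o["ee_rot"])
    rv=(C.inv()*T).as_rotvec(); d=(np.array(p)-o["tool_pos"])/n
    print("turn",rv.round(3),"t",o["time"]); R=C
    for i in range(n):
        print(np.round(R.inv().apply(d)*100,2),np.round(rv/n,3)); R=R*Ro.from_rotvec(rv/n)
E
python3 - <<'E'
from h import *
plan((.5105,.166,.12),141,12)
E
```

```text
turn [-0.002  0.     0.403] t 0.1
[-3.71 -2.08  0.38] [-0.     0.     0.034]
[-3.78 -1.96  0.38] [-0.     0.     0.034]
[-3.84 -1.83  0.38] [-0.     0.     0.034]
[-3.9  -1.7   0.38] [-0.     0.     0.034]
[-3.96 -1.57  0.38] [-0.     0.     0.034]
[-4.01 -1.43  0.38] [-0.     0.     0.034]
[-4.05 -1.3   0.38] [-0.     0.     0.034]
[-4.09 -1.16  0.38] [-0.     0.     0.034]
[-4.13 -1.02  0.38] [-0.     0.     0.034]
[-4.16 -0.88  0.37] [-0.     0.     0.034]
[-4.19 -0.74  0.37] [-0.     0.     0.034]
[-4.21 -0.6   0.37] [-0.     0.     0.034]
```

>>> step_arm:
  increments: "-3.7 -2.1 0 0 0 0.034;-3.8 -2.0 0 0 0 0.034;-3.8 -1.8 0 0 0 0.034;-3.9 -1.7 0 0 0 0.034;-4.0 -1.6 0 0 0 0.034"
  claw: -1

```text
time: 0.6
tool_pos: [0.3011, 0.3756, 0.1655]
ee_rot: [-3.141, -0.0, 2.693]
wrist_force: [-0.2, 0.8, -0.4]
width: 0.094
```

>>> step_arm:
  increments: "-4.0 -1.4 0 0 0 0.034;-4.1 -1.3 0 0 0 0.034;-4.1 -1.2 0 0 0 0.034;-4.1 -1.0 0 0 0 0.034;-4.2 -0.9 0.5 0 0 0.034"

```text
time: 1.1
tool_pos: [0.4515, 0.2241, 0.1612]
ee_rot: [3.141, 0.0, 2.522]
wrist_force: [0.1, -0.6, 0.2]
width: 0.0939
```

>>> step_arm:
  increments: "-4.2 -0.7 2 0 0 0.034;-4.2 -0.6 2 0 0 0.034;0 0 0 0 0 0;0 0 0 0 0 0"

```text
time: 1.5
tool_pos: [0.5096, 0.1644, 0.1196]
ee_rot: [-3.139, -0.003, 2.454]
wrist_force: [0.0, 0.3, 0.7]
width: 0.0938
```

```bash
python3 - <<'E'
from h import *
o=get_obs();print(o["tool_pos"],np.degrees(o["ee_rot"]),o["wrist_force"])
s,t=snap("scene",2),snap("top",2)
cv2.imwrite("pics/s1.png",s);cv2.imwrite("pics/t1.png",t)
ps,pt=proj("scene",o["tool_pos"]),proj("top",o["tool_pos"]);print(ps,pt)
cv2.imwrite("pics/c2.png",np.hstack([crop(s,(415,255),80,120,5),crop(t,(240,272),80,120,5)]))
E
```

```text
[0.50964473 0.1644028  0.11958845] [-1.79877349e+02 -1.48054297e-01  1.40605446e+02] [0.00927889 0.28469964 0.69292605]
[405.98961615 257.38363576] [241.26885109 266.6935884 ]
```

View pics/c2.png

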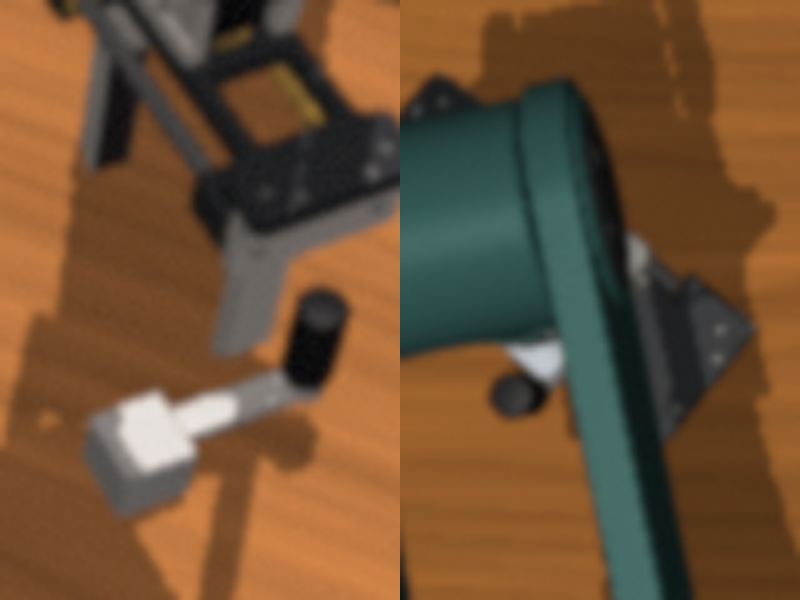

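The right picture is mostly blocked by the arm. In the left (scene) view, fingertip bottoms are near crop (85–130,165) and (215–265,350). I'll compare those with projection to correct the camera bias.

```bash
python3 - <<'E'
from h import *
o=get_obs();C=Ro.from_euler('xyz',o["ee_rot"])
for y in(-.0595,-.047,.047,.0595):
  for x in(-.008,.008):
    p=proj("scene",o["tool_pos"]+C.apply([x,y,0])); print(x,y,((p-[375,195])*5+2).round(0))
P=[onz("scene",(374.6+a/5,194.6+b/5),.032) for a,b in((93,428),(160,390),(198,448),(132,475))]
print(np.mean(P,0)); print(onz("scene",(374.6+323/5,194.6+308/5),.084))
E
```

```text
-0.008 -0.0595 [ 74. 214.]
0.008 -0.0595 [108. 202.]
-0.008 -0.047 [ 89. 236.]
0.008 -0.047 [122. 223.]
-0.008 0.047 [203. 407.]
0.008 0.047 [238. 393.]
-0.008 0.0595 [219. 431.]
0.008 0.0595 [254. 417.]
[0.50818681 0.169305   0.032     ]
[0.44962   0.2203085 0.084    ]
```

```bash
python3 - <<'E'
from h import *
o=get_obs();C=Ro.from_euler('xyz',o["ee_rot"])
for zz in(.097,.13):
  for x,y in((.0375,.0885),(-.0375,.0885),(.0375,-.0885),(-.0375,-.0885)):
    P=o["tool_pos"]+C.apply([x,y,-zz]); p=proj("top",P);q=proj("scene",P)
    print(zz,x,y,((p-[200,212])*5+[402,2]).round(0),q.round(0))
print(proj("scene",o["tool_pos"]),proj("scene",o["tool_pos"]+[0,0,.03]))
E
```

```text
0.097 0.0375 0.0885 [371. 210.] [455. 255.]
0.097 -0.0375 0.0885 [476.  83.] [419. 269.]
0.097 0.0375 -0.0885 [669. 454.] [407. 190.]
0.097 -0.0375 -0.0885 [774. 325.] [374. 201.]
0.13 0.0375 0.0885 [352. 205.] [458. 244.]
0.13 -0.0375 0.0885 [461.  75.] [422. 258.]
0.13 0.0375 -0.0885 [660. 457.] [409. 178.]
0.13 -0.0375 -0.0885 [768. 324.] [375. 190.]
[406.96558028 257.140981  ] [408.69801268 248.27752483]
```

View pics/s1.png

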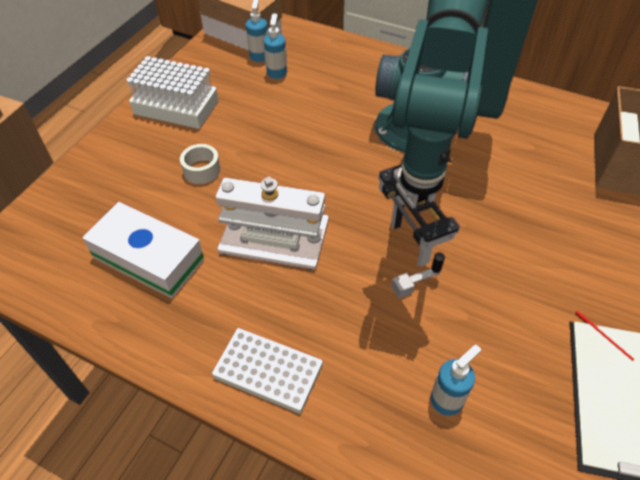

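```bash
python3 - <<'E'
from h import *
print(proj("scene",(0,0,0)),proj("top",(0,0,0)),onz("scene",(413,130),0),onz("top",(311,460),.0))
o=get_obs();print(o["tool_pos"],o["joint_positions"])
print(calibration("scene")["eye"],calibration("top")["eye"])
E
```

```text
[412.43628069 127.96613456] [308.56551553 460.8823428 ] [0.00718167 0.00438638 0.        ] [ 0.00222148 -0.00644528  0.        ]
[0.51001458 0.16635964 0.12208   ] [ 2.09308327e-01  6.82547976e-02  1.47787079e+00  4.00656843e-04
  1.59368409e+00 -6.77745166e-01]
[1.20280251 0.31856275 1.06880223] [ 0.46670875 -0.01608062  1.3298946 ]
```

>>> step_arm:
  increments: "0 0 1.5 0 0 0;0 0 1.5 0 0 0;0 0 0 0 0 0"

```text
time: 2.0
tool_pos: [0.5075, 0.1651, 0.0873]
ee_rot: [-3.137, -0.004, 2.457]
wrist_force: [-0.8, -0.5, 0.4]
width: 0.0938
```

```bash
python3 - <<'E'
from h import *
o=get_obs();print(o["tool_pos"],o["wrist_force"])
s=snap("scene",2);t=cv2.imread("pics/t1.png")
cv2.imwrite("pics/s2.png",s)
cv2.imwrite("pics/c3.png",np.hstack([crop(s,(415,255),80,120,5),crop(cv2.imread("pics/top0.png"),(311,440),80,78,5)[:, :],][:1]))
E
```

```text
[0.50754709 0.16506987 0.08729411] [-0.75339555 -0.47399009  0.36309751]
```

View pics/c3.png

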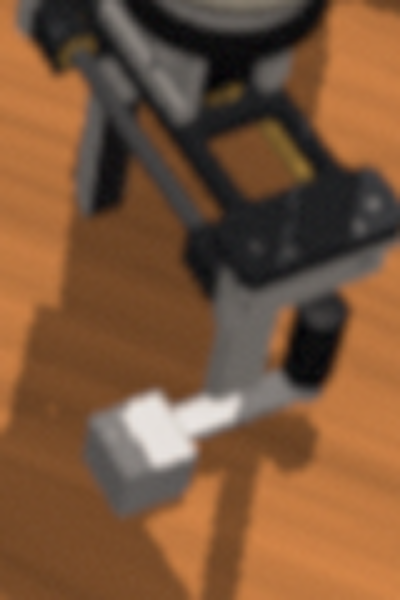

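The image shows the fingertips (crop (100,212) and (235,390)) appearing higher than projection of the reported TCP predicts. I'll descend carefully while watching force, then look again.

>>> step_arm:
  increments: "0 0 1.5 0 0 0;0 0 1.2 0 0 0;0 0 1 0 0 0;0 0 0 0 0 0"

```text
time: 2.5
tool_pos: [0.5085, 0.1647, 0.0513]
ee_rot: [-3.138, -0.003, 2.456]
wrist_force: [-1.1, -0.3, -0.3]
width: 0.0938
```

```bash
python3 - <<'E'
from h import *
o=get_obs();print(o["tool_pos"],o["wrist_force"],o["joint_positions"])
s=snap("scene",2);t=snap("top",2)
cv2.imwrite("pics/s3.png",s);cv2.imwrite("pics/t3.png",t)
cv2.imwrite("pics/c4.png",np.hstack([crop(s,(415,265),80,100,5),crop(t,(245,270),80,100,5)]))
E
```

```text
[0.50850908 0.16465664 0.05130104] [-1.13990711 -0.33367878 -0.33040708] [ 2.07023042e-01  1.08077411e-01  1.57805551e+00  4.64826974e-05
  1.46014362e+00 -6.77851809e-01]
```

View pics/c4.png

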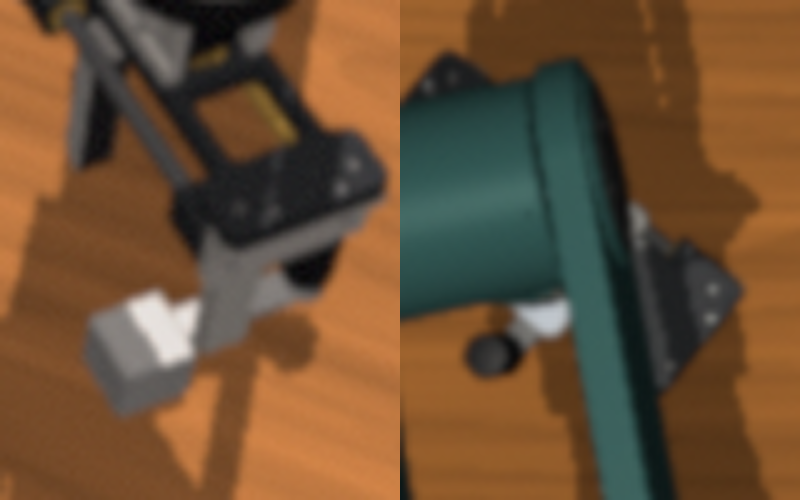

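```bash
python3 - <<'E'
from h import *
o=get_obs();C=Ro.from_euler('xyz',o["ee_rot"]);print(C.as_matrix().round(3))
a,b=(374.6+45,214.6+69),(374.6+18,214.6+33)
for z in(.03,.051,.07,.09):
    A,B=onz("scene",a,z),onz("scene",b,z);print(z,A.round(3),B.round(3),((A+B)/2).round(3),np.linalg.norm(A-B))
print("expected",(o["tool_pos"]+C.apply([0,.053,0])).round(3),(o["tool_pos"]+C.apply([0,-.053,0])).round(3))
for zz in(.097,.13,.15):
  for x,y in((.0375,-.0885),(-.0375,-.0885)):
    P=o["tool_pos"]+C.apply([x,y,-zz]); p=proj("top",P); print(zz,((p-[205,220])*5+[402,2]).round(0))
E
```

```text
[[-0.774  0.633  0.001]
 [ 0.633  0.774  0.   ]
 [-0.001  0.001 -1.   ]]
0.03 [0.497 0.201 0.03 ] [0.432 0.113 0.03 ] [0.464 0.157 0.03 ] 0.10950422389102227
0.051 [0.511 0.204 0.051] [0.448 0.117 0.051] [0.479 0.16  0.051] 0.10729053138525661
0.07 [0.524 0.206 0.07 ] [0.462 0.121 0.07 ] [0.493 0.163 0.07 ] 0.10528766673718293
0.09 [0.537 0.208 0.09 ] [0.477 0.125 0.09 ] [0.507 0.166 0.09 ] 0.10317938816026316
expected [0.544 0.206 0.055] [0.477 0.124 0.054]
0.097 [663. 407.]
0.097 [762. 286.]
0.13 [655. 410.]
0.13 [757. 285.]
0.15 [650. 412.]
0.15 [754. 285.]
```

>>> step_arm:
  increments: "0 0 1.2 0 0 0;0 0 1.2 0 0 0;0 0 1 0 0 0;0 0 0.5 0 0 0;0 0 0 0 0 0"

```text
time: 3.2
tool_pos: [0.5091, 0.1649, 0.0133]
ee_rot: [-3.139, -0.002, 2.456]
wrist_force: [-0.2, -0.2, -0.1]
width: 0.0939
```

```bash
python3 - <<'E'
from h import *
for i in range(3):
    o=get_obs();print(o["tool_pos"],o["wrist_force"])
    s=snap("scene",1)
t=snap("top",1)
cv2.imwrite("pics/s4.png",s);cv2.imwrite("pics/t4.png",t)
cv2.imwrite("pics/c5.png",crop(s,(415,265),100,100,6))
E
```

```text
[0.50911803 0.16485543 0.01333641] [-0.15304732 -0.23566824 -0.08542636]
[0.50977516 0.16498203 0.01423332] [-0.24618649 -0.12795217 -0.49439392]
[0.51029996 0.16511    0.014924  ] [-1.11418607 -0.60749241 -0.24016865]
```

View pics/c5.png

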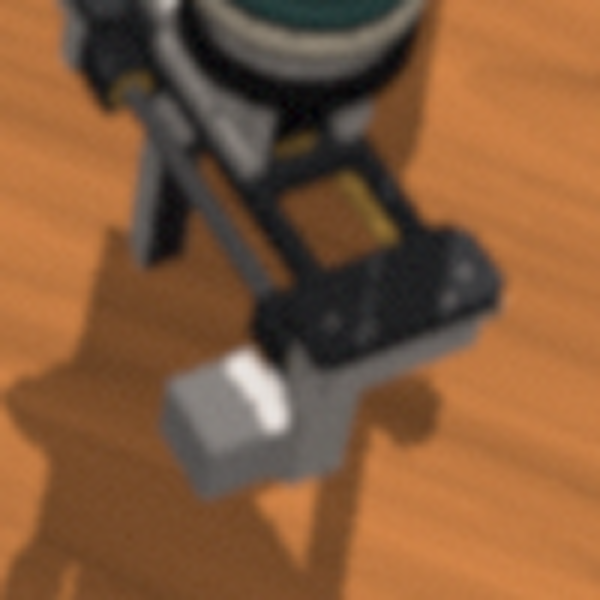

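The picture shows the near fingertip (315,480) beside the boss (top face centre ~ (230,395)), the boss undisturbed. I'll close and read the opening.

>>> step_arm:
  increments: "0 0 0 0 0 0;0 0 0 0 0 0;0 0 0 0 0 0;0 0 0 0 0 0;0 0 0 0 0 0"
  claw: 1

```text
time: 3.9
tool_pos: [0.5103, 0.1651, 0.015]
ee_rot: [3.141, 0.0, 2.456]
wrist_force: [-0.3, -0.8, -0.2]
width: 0.0571
```

>>> step_arm:
  increments: "0 0 0 0 0 0;0 0 0 0 0 0;0 0 0 0 0 0;0 0 0 0 0 0;0 0 0 0 0 0"

```text
time: 4.4
tool_pos: [0.5103, 0.1651, 0.015]
ee_rot: [3.142, -0.0, 2.456]
wrist_force: [-0.1, -0.3, 0.3]
width: 0.0174
```

>>> step_arm:
  increments: "0 0 0 0 0 0;0 0 0 0 0 0;0 0 0 0 0 0"

```text
time: 4.7
tool_pos: [0.5103, 0.1651, 0.015]
ee_rot: [3.141, -0.0, 2.456]
wrist_force: [0.5, 0.2, 0.4]
width: 0.0009
```

```bash
python3 - <<'E'
from h import *
s=snap("scene",2);t=snap("top",2)
cv2.imwrite("pics/c6.png",np.hstack([crop(s,(415,265),80,100,6)[:,:480],crop(t,(240,275),50,100,6)]))
E
```

```text
(no output)
```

View pics/c6.png

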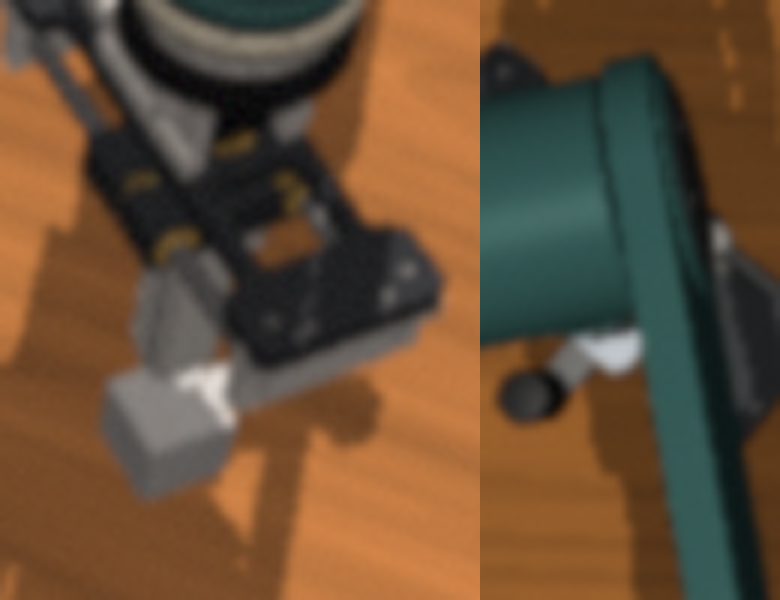

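The fingers closed with nothing in them. The tips (180,370) hang just above and behind the boss top (~170,410), so the true tip height is about 4 cm above the reported z. I'll open and descend in small steps, watching the force.

>>> step_arm:
  increments: "0 0 0 0 0 0;0 0 0 0 0 0;0 0 0 0 0 0;0 0 0 0 0 0;0 0 0 0 0 0"
  claw: -1

```text
time: 5.4
tool_pos: [0.5103, 0.1651, 0.015]
ee_rot: [3.142, -0.0, 2.456]
wrist_force: [-0.2, 0.2, -0.0]
width: 0.0371
```

>>> step_arm:
  increments: "0 0 0 0 0 0;0 0 0 0 0 0;0 0 0 0 0 0;0 0 0 0 0 0;0 0 0.5 0 0 0"

```text
time: 5.9
tool_pos: [0.511, 0.1653, 0.0106]
ee_rot: [3.14, 0.001, 2.456]
wrist_force: [-0.5, -0.7, 0.2]
width: 0.0769
```

>>> step_arm:
  increments: "0 0 0.3 0 0 0;0 0 0.3 0 0 0;0 0 0 0 0 0"

```text
time: 6.2
tool_pos: [0.5096, 0.165, 0.0031]
ee_rot: [-3.14, -0.001, 2.456]
wrist_force: [-0.2, 0.2, -0.0]
width: 0.0936
```

>>> step_arm:
  increments: "0 0 0.3 0 0 0;0 0 0.3 0 0 0;0 0 0 0 0 0"

```text
time: 6.5
tool_pos: [0.5098, 0.165, -0.0026]
ee_rot: [-3.141, -0.001, 2.456]
wrist_force: [0.1, -0.2, 0.5]
width: 0.0938
```

>>> step_arm:
  increments: "0 0 0.3 0 0 0;0 0 0.3 0 0 0;0 0 0.3 0 0 0;0 0 0 0 0 0"

```text
time: 6.9
tool_pos: [0.5097, 0.165, -0.0117]
ee_rot: [-3.141, -0.001, 2.456]
wrist_force: [-0.2, -0.2, 0.3]
width: 0.0936
```

>>> step_arm:
  increments: "0 0 0.3 0 0 0;0 0 0.3 0 0 0;0 0 0.3 0 0 0;0 0 0 0 0 0"

```text
time: 7.3
tool_pos: [0.5098, 0.165, -0.0207]
ee_rot: [-3.141, -0.001, 2.456]
wrist_force: [0.2, 0.8, -0.1]
width: 0.0938
```

>>> step_arm:
  increments: "0 0 0.2 0 0 0;0 0 0.2 0 0 0;0 0 0 0 0 0"

```text
time: 7.6
tool_pos: [0.51, 0.1651, -0.0244]
ee_rot: [-3.141, -0.0, 2.456]
wrist_force: [0.6, 0.6, -0.0]
width: 0.0941
```

>>> step_arm:
  increments: "0 0 0.2 0 0 0;0 0 0 0 0 0"

```text
time: 7.8
tool_pos: [0.5101, 0.1651, -0.0263]
ee_rot: [-3.141, -0.0, 2.456]
wrist_force: [0.1, -0.4, 0.6]
width: 0.0941
```

>>> step_arm:
  increments: "0 0 0.2 0 0 0;0 0 0 0 0 0"

```text
time: 8.0
tool_pos: [0.5101, 0.1651, -0.0283]
ee_rot: [-3.141, -0.0, 2.456]
wrist_force: [-1.1, 0.2, -0.5]
width: 0.0936
```

>>> step_arm:
  increments: "0 0 0.2 0 0 0;0 0 0 0 0 0"

```text
time: 8.2
tool_pos: [0.5101, 0.1651, -0.0303]
ee_rot: [-3.141, -0.0, 2.456]
wrist_force: [-0.1, 0.3, -0.4]
width: 0.0941
```

>>> step_arm:
  increments: "0 0 0.2 0 0 0;0 0 0 0 0 0"

```text
time: 8.4
tool_pos: [0.51, 0.165, -0.0323]
ee_rot: [-3.141, -0.0, 2.456]
wrist_force: [-0.4, 0.3, -0.0]
width: 0.0942
```

>>> step_arm:
  increments: "0 0 0.2 0 0 0;0 0 0 0 0 0"

```text
time: 8.6
tool_pos: [0.51, 0.1651, -0.0343]
ee_rot: [-3.141, -0.0, 2.456]
wrist_force: [-0.1, 0.8, -0.3]
width: 0.0944
```

>>> step_arm:
  increments: "0 0 0.2 0 0 0;0 0 0 0 0 0"

```text
time: 8.8
tool_pos: [0.51, 0.165, -0.0363]
ee_rot: [-3.141, -0.0, 2.456]
wrist_force: [0.1, -0.0, -0.4]
width: 0.0939
```

>>> step_arm:
  increments: "0 0 0.2 0 0 0;0 0 0 0 0 0"

```text
time: 9.0
tool_pos: [0.51, 0.1651, -0.0383]
ee_rot: [-3.141, -0.0, 2.456]
wrist_force: [0.4, -0.0, -0.4]
width: 0.0938
```

>>> step_arm:
  increments: "0 0 0.2 0 0 0;0 0 0 0 0 0"

```text
time: 9.2
tool_pos: [0.5105, 0.1652, -0.0392]
ee_rot: [3.141, 0.0, 2.456]
wrist_force: [-0.1, -0.6, 3.8]
width: 0.094
```

Contact with the table comes at reported z ≈ -0.039, so the reported z is 39 mm low. I'll raise 5 mm and grip the boss.

>>> step_arm:
  increments: "0 0 -0.3 0 0 0;0 0 -0.3 0 0 0;0 0 0 0 0 0;0 0 0 0 0 0;0 0 0 0 0 0"
  claw: 1

```text
time: 9.7
tool_pos: [0.5101, 0.1651, -0.0342]
ee_rot: [-3.141, -0.0, 2.456]
wrist_force: [-0.3, -0.6, -0.4]
width: 0.0574
```

>>> step_arm:
  increments: "0 0 0 0 0 0;0 0 0 0 0 0;0 0 0 0 0 0;0 0 0 0 0 0;0 0 0 0 0 0"

```text
time: 10.2
tool_pos: [0.5105, 0.1652, -0.034]
ee_rot: [3.141, 0.0, 2.456]
wrist_force: [1.1, 1.3, -0.9]
width: 0.0339
```

>>> step_arm:
  increments: "0 0 -1 0 0 0;0 0 -2 0 0 0;0 0 -2 0 0 0;0 0 0 0 0 0"

```text
time: 10.6
tool_pos: [0.5125, 0.1655, 0.0193]
ee_rot: [3.137, 0.004, 2.456]
wrist_force: [0.9, -0.3, -2.0]
width: 0.0339
```

>>> step_arm:
  increments: "0 0 -4 0 0 0;0 0 -4.5 0 0 0;0 0 -4.5 0 0 0;0 0 -4.5 0 0 0;0 0 -3.5 0 0 0"

```text
time: 11.1
tool_pos: [0.5101, 0.165, 0.228]
ee_rot: [3.141, 0.001, 2.456]
wrist_force: [1.4, -0.2, -2.7]
width: 0.034
```

```bash
python3 - <<'E'
from h import *
plan((.509,-.154,.226),146,9)
E
```

```text
turn [ 0.001  0.001 -0.092] t 11.1
[-2.24 -2.75  0.02] [ 0.    0.   -0.01]
[-2.21 -2.77  0.02] [ 0.    0.   -0.01]
[-2.18 -2.8   0.02] [ 0.    0.   -0.01]
[-2.15 -2.82  0.02] [ 0.    0.   -0.01]
[-2.12 -2.84  0.02] [ 0.    0.   -0.01]
[-2.09 -2.86  0.02] [ 0.    0.   -0.01]
[-2.06 -2.88  0.02] [ 0.    0.   -0.01]
[-2.03 -2.9   0.02] [ 0.    0.   -0.01]
[-2.   -2.92  0.02] [ 0.    0.   -0.01]
```

>>> step_arm:
  increments: "-2.24 -2.75 0 0 0 -0.01;-2.2 -2.77 0 0 0 -0.01;-2.18 -2.8 0 0 0 -0.01;-2.15 -2.82 0 0 0 -0.01;-2.12 -2.84 0 0 0 -0.01"

```text
time: 11.6
tool_pos: [0.5086, -0.0134, 0.2245]
ee_rot: [-3.14, -0.002, 2.506]
wrist_force: [1.2, 0.5, -2.7]
width: 0.0341
```

>>> step_arm:
  increments: "-2.09 -2.86 0 0 0 -0.01;-2.06 -2.88 0 0 0 -0.01;-2.03 -2.9 0 0 0 -0.01;-2 -2.92 0 0 0 -0.012;0 0 0 0 0 0"

```text
time: 12.1
tool_pos: [0.5077, -0.1577, 0.2238]
ee_rot: [-3.139, -0.003, 2.542]
wrist_force: [0.1, 0.7, -2.9]
width: 0.0342
```

```bash
python3 - <<'E'
from h import *
o=get_obs();print(o["tool_pos"],np.degrees(o["ee_rot"]),o["wrist_force"])
s=snap("scene",3);t=snap("top",3);cv2.imwrite("pics/s7.png",s);cv2.imwrite("pics/t7.png",t)
print(proj("scene",o["tool_pos"]+[0,0,.039]))
cv2.imwrite("pics/c7.png",np.hstack([crop(s,(278,170),80,100,6)[:,:480],crop(t,(365,270),50,100,6)]))
E
```

```text
[ 0.50767921 -0.15770245  0.22379562] [-1.79847347e+02 -1.54184370e-01  1.45648760e+02] [ 0.08860409  0.71484494 -2.90801709]
[263.77884208 156.88157786]
```

View pics/c7.png

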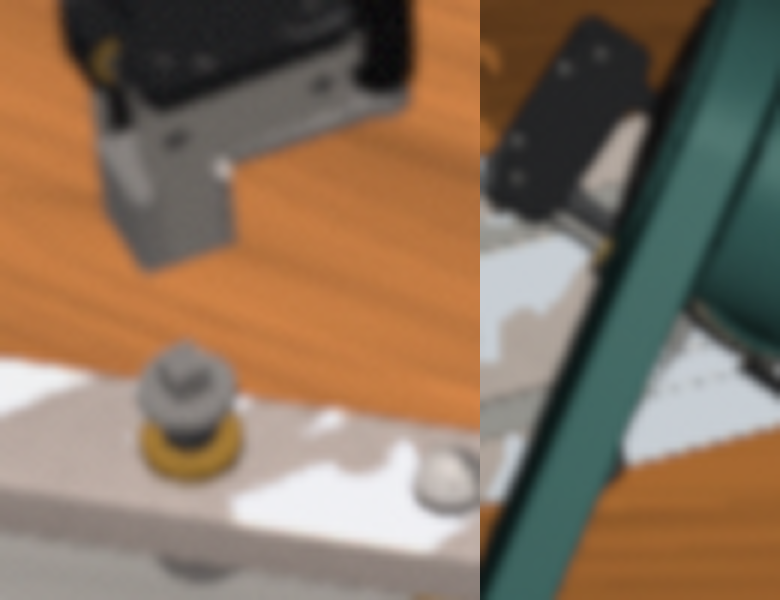

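```bash
python3 - <<'E'
from h import *
o=get_obs();C=Ro.from_euler('xyz',o["ee_rot"]);T=o["tool_pos"]+[0,0,.039]
f=lambda n,P,o_:((proj(n,P)-o_)*6+2.5).round(0)
O=np.array([238,120])
for z,l in((.005,'bottom'),(-.027,'top')):
  for x,y in((-.017,-.017),(-.017,.017),(.017,.017),(.017,-.017)): print(l,x,y,f("scene",T+C.apply([x,y,z]),O))
for x,y in((-.008,.017),(.008,.017),(-.008,.029),(.008,.029)): print('finger',x,y,f("scene",T+C.apply([x,y,0]),O))
print("knob top",f("scene",T+C.apply([.08,0,-.079]),O),f("top",T+C.apply([.08,0,-.079]),[340,220])+[480,0])
S=np.array([.509,-.154,.187])
print("collar",f("scene",S,O),[f("scene",S+[a,b,0],O) for a,b in((.01,0),(0,.01),(0,0.0))],f("scene",S+[0,0,.018],O))
E
```

```text
bottom -0.017 -0.017 [102. 224.]
bottom -0.017 0.017 [146. 287.]
bottom 0.017 0.017 [238. 250.]
bottom 0.017 -0.017 [192. 189.]
top -0.017 -0.017 [ 93. 153.]
top -0.017 0.017 [138. 216.]
top 0.017 0.017 [232. 180.]
top 0.017 -0.017 [185. 118.]
finger -0.008 0.017 [169. 266.]
finger 0.008 0.017 [213. 249.]
finger -0.008 0.029 [186. 289.]
finger 0.008 0.029 [229. 271.]
knob top [372. -39.] [599. 456.]
collar [182. 386.] [array([168., 405.]), array([207., 395.]), array([182., 386.])] [178. 350.]
```

The scene half shows the boss (bottom corners about (105,212), (150,270), (232,243)) hovering over the screw, with the collar centre about (188,388). The top half shows only the knob's edge (~(628,463)). Both views ask for about +4.5 mm in x and +2 mm in y. The square looks to stand at about 59° mod 90, so the crank should be at yaw ≈149°.

>>> step_arm:
  increments: "-0.26 0.42 0 0 0 -0.058;0 0 1.5 0 0 0;0 0 1.5 0 0 0;0 0 1 0 0 0;0 0 0 0 0 0"

```text
time: 12.9
tool_pos: [0.5116, -0.1509, 0.1825]
ee_rot: [-3.141, -0.006, 2.606]
wrist_force: [-0.4, -0.4, -3.5]
width: 0.0341
```

>>> step_arm:
  increments: "0 0 0.3 0 0 0;0 0 0.3 0 0 0;0 0 0 0 0 0"

```text
time: 13.2
tool_pos: [0.5134, -0.1518, 0.18]
ee_rot: [3.141, 0.0, 2.606]
wrist_force: [-0.6, 0.1, -2.9]
width: 0.0339
```

>>> step_arm:
  increments: "-0.05 -0.08 0.3 0 0 0;0 0 0.3 0 0 0;0 0 0 0 0 0;0 0 0 0 0 0"

```text
time: 13.6
tool_pos: [0.5133, -0.1527, 0.1739]
ee_rot: [3.142, -0.0, 2.606]
wrist_force: [0.4, -0.2, -3.2]
width: 0.0342
```

>>> step_arm:
  increments: "0 0 0.2 0 0 0;0 0 0 0 0 0"

```text
time: 13.8
tool_pos: [0.5133, -0.1526, 0.1717]
ee_rot: [3.142, -0.0, 2.606]
wrist_force: [-0.8, -0.0, -1.9]
width: 0.0341
```

>>> step_arm:
  increments: "0 0 0.2 0 0 0;0 0 0 0 0 0"

```text
time: 14.0
tool_pos: [0.5132, -0.1526, 0.1696]
ee_rot: [3.142, -0.001, 2.606]
wrist_force: [0.4, 0.6, -2.8]
width: 0.034
```

>>> step_arm:
  increments: "0 0 0.2 0 0 0;0 0 0 0 0 0"

```text
time: 14.2
tool_pos: [0.5132, -0.1526, 0.1676]
ee_rot: [3.142, -0.001, 2.606]
wrist_force: [-0.6, -0.7, -4.0]
width: 0.0339
```

>>> step_arm:
  increments: "0 0 0.2 0 0 0;0 0 0 0 0 0"

```text
time: 14.4
tool_pos: [0.5133, -0.1528, 0.1658]
ee_rot: [-3.141, -0.0, 2.606]
wrist_force: [-0.4, -0.1, -2.6]
width: 0.0337
```

>>> step_arm:
  increments: "0 0 0.2 0 0 0;0 0 0 0 0 0"

```text
time: 14.6
tool_pos: [0.5133, -0.1534, 0.1645]
ee_rot: [-3.141, 0.001, 2.605]
wrist_force: [-1.2, -1.2, -1.2]
width: 0.0338
```

>>> step_arm:
  increments: "0 -0.1 0.1 0 0 0;0 0 0.1 0 0 0;0 0 0 0 0 0"

```text
time: 14.9
tool_pos: [0.5131, -0.1538, 0.1634]
ee_rot: [3.142, 0.002, 2.606]
wrist_force: [-1.8, -0.6, 3.6]
width: 0.034
```

>>> step_arm:
  increments: "0 0 0.2 0 0 0;0 0 0 0 0 0"

```text
time: 15.1
tool_pos: [0.5131, -0.154, 0.163]
ee_rot: [-3.141, 0.003, 2.606]
wrist_force: [-3.9, -1.2, 9.9]
width: 0.034
```

>>> step_arm:
  increments: "0 0 -0.4 0 0 0;0.15 -0.14 0 0 0 0;0 0 0 0 0 0"

```text
time: 15.4
tool_pos: [0.5104, -0.1534, 0.1626]
ee_rot: [3.141, -0.002, 2.606]
wrist_force: [-0.0, 0.6, -2.6]
width: 0.0344
```

>>> step_arm:
  increments: "0 0 0.2 0 0 0;0 0 0.2 0 0 0;0 0 0 0 0 0"

```text
time: 15.7
tool_pos: [0.5105, -0.1537, 0.1589]
ee_rot: [3.141, -0.002, 2.606]
wrist_force: [-0.3, 0.6, -2.2]
width: 0.034
```

>>> step_arm:
  increments: "0 0 0.2 0 0 0;0 0 0 0 0 0"

```text
time: 15.9
tool_pos: [0.5107, -0.1538, 0.1575]
ee_rot: [3.142, -0.001, 2.606]
wrist_force: [0.8, -0.2, -3.1]
width: 0.0342
```

>>> step_arm:
  increments: "0 0 0.2 0 0 0;0 0 0 0 0 0"

```text
time: 16.1
tool_pos: [0.5107, -0.1539, 0.1557]
ee_rot: [3.141, -0.0, 2.606]
wrist_force: [0.2, 0.3, -2.9]
width: 0.034
```

>>> step_arm:
  increments: "0 0 0.2 0 0 0;0 0 0 0 0 0"

```text
time: 16.3
tool_pos: [0.5107, -0.1539, 0.1536]
ee_rot: [3.142, -0.001, 2.606]
wrist_force: [0.3, -0.0, -3.3]
width: 0.0335
```

>>> step_arm:
  increments: "0 0 0.2 0 0 0;0 0 0 0 0 0"

```text
time: 16.5
tool_pos: [0.5107, -0.1539, 0.1516]
ee_rot: [3.142, -0.0, 2.606]
wrist_force: [-0.1, -0.1, -3.6]
width: 0.034
```

>>> step_arm:
  increments: "0 0 0.2 0 0 0;0 0 0 0 0 0"

```text
time: 16.7
tool_pos: [0.5111, -0.1541, 0.1507]
ee_rot: [3.141, 0.001, 2.606]
wrist_force: [-0.5, 0.2, 1.0]
width: 0.0343
```

The boss rests on the collar: light contact at 0.1507, about 18 mm below the screw top and 12 mm below the earlier hang-up on the taper's shoulder. I'll release and go up and over to the knob.

>>> step_arm:
  increments: "0 0 0 0 0 0;0 0 0 0 0 0;0 0 0 0 0 0;0 0 0 0 0 0;0 0 0 0 0 0"
  claw: -1

```text
time: 17.2
tool_pos: [0.5109, -0.154, 0.15]
ee_rot: [3.141, 0.0, 2.606]
wrist_force: [0.4, 0.1, 0.6]
width: 0.0706
```

>>> step_arm:
  increments: "0 0 -1 0 0 0;0 0 -1.5 0 0 0;0 0 -1 0 0 0;0 0 0 0 0 0;0 0 0 0 0 0"

```text
time: 17.7
tool_pos: [0.5112, -0.1541, 0.1858]
ee_rot: [3.141, 0.001, 2.606]
wrist_force: [-0.0, -0.5, -0.5]
width: 0.0939
```

```bash
python3 - <<'E'
from h import *
o=get_obs();print(o["tool_pos"],np.degrees(o["ee_rot"]),o["wrist_force"],o["width"])
s=snap("scene",2);t=snap("top",2);cv2.imwrite("pics/s8.png",s);cv2.imwrite("pics/t8.png",t)
f=lambda n,P,O:((proj(n,P)-O)*6+2.5).round(0)
A=np.array([.51,-.154,.185]);k=A+[.08*np.cos(2.606),.08*np.sin(2.606),.084]
print(f("scene",k,[238,120]),f("top",k,[340,240])+[480,0],f("scene",A+[0,0,.032],[238,120]))
cv2.imwrite("pics/c8.png",np.hstack([crop(s,(278,170),80,100,6)[:,:480],crop(t,(365,290),50,100,6)]))
E
```

```text
[ 0.51121399 -0.15410029  0.18576653] [1.79981428e+02 8.34634656e-02 1.49301658e+02] [-0.02491102 -0.4785341  -0.45872515] 0.0939345749536417
[367. 128.] [594. 334.] [174. 328.]
```

View pics/c8.png

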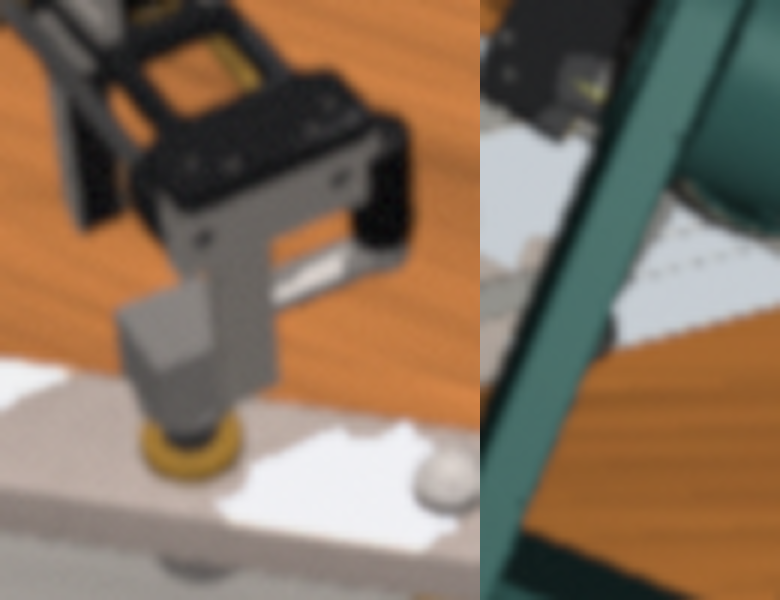

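The crank sits down on the collar (brass nut visible directly beneath the boss). The knob top shows near (388,128), about 3–4 mm farther out along the arm than predicted. I'll slide +8.25 cm along tool x to straddle the knob and grip it.

>>> step_arm:
  increments: "2 0 0 0 0 0;2.5 0 0 0 0 0;2.5 0 0 0 0 0;1.25 0 0 0 0 0;0 0 0 0 0 0"

```text
time: 18.4
tool_pos: [0.4393, -0.1114, 0.1852]
ee_rot: [3.141, 0.001, 2.606]
wrist_force: [0.2, -0.6, -0.0]
width: 0.0936
```

>>> step_arm:
  increments: "0 0 0 0 0 0;0 0 0 0 0 0;0 0 0 0 0 0;0 0 0 0 0 0;0 0 0 0 0 0"
  claw: 1

```text
time: 18.9
tool_pos: [0.4401, -0.112, 0.1848]
ee_rot: [3.142, -0.0, 2.606]
wrist_force: [0.3, -0.4, 0.1]
width: 0.0578
```

>>> step_arm:
  increments: "0 0 0 0 0 0;0 0 0 0 0 0;0 0 0 0 0 0;0 0 0 0 0 0;0 0 0 0 0 0"

```text
time: 19.4
tool_pos: [0.4399, -0.1117, 0.185]
ee_rot: [3.141, -0.0, 2.606]
wrist_force: [0.1, 1.1, 0.5]
width: 0.0238
```

>>> step_arm:
  increments: "-0.12 1.39 0.017 0 0 0;-0.36 1.35 0.017 0 0 0;-0.6 1.26 0.017 0 0 0;-0.79 1.15 0.017 0 0 0;0 0 0 0 0 0"

```text
time: 19.9
tool_pos: [0.4842, -0.0766, 0.1842]
ee_rot: [3.141, 0.001, 2.608]
wrist_force: [-0.3, -2.9, 1.4]
width: 0.0236
```

>>> step_arm:
  increments: "-2.13 1.79 0.033 0 0 0;-2.61 0.95 0.033 0 0 0;-1.39 0.12 0.017 0 0 0;0 0 0 0 0 0"

```text
time: 20.3
tool_pos: [0.5504, -0.0844, 0.1833]
ee_rot: [-3.141, -0.001, 2.605]
wrist_force: [-2.6, -2.2, 2.3]
width: 0.0236
```

```bash
python3 - <<'E'
from h import *
for i in range(3):
    o=get_obs();print(o["time"],o["tool_pos"].round(4),o["wrist_force"].round(2),o["wrist_torque"].round(2)); snapshot("top")
E
```

```text
20.3 [ 0.5504 -0.0844  0.1833] [-2.62 -2.23  2.35] [-0.73  0.71  0.02]
20.35 [ 0.55   -0.0842  0.1833] [-2.44 -3.28  1.16] [-0.77  0.63  0.01]
20.4 [ 0.5497 -0.0841  0.1833] [-3.25 -2.92  2.07] [-0.77  0.53  0.01]
```

>>> step_arm:
  increments: "-2.74 -0.58 0.03 0 0 0;-2.41 -1.39 0.03 0 0 0;-1.79 -2.13 0.03 0 0 0;-0.95 -2.61 0.03 0 0 0;0 0 0 0 0 0"

```text
time: 20.95
tool_pos: [0.5832, -0.1823, 0.1821]
ee_rot: [3.139, -0.0, 2.604]
wrist_force: [-1.3, 0.9, 1.8]
width: 0.0237
```

```bash
cat >> h.py <<'E'
def rd(phi,k=3):
    F=[]
    for i in range(k):
        o=get_obs();F.append(np.r_[o["tool_pos"]*1000,o["wrist_force"]]);snapshot("top")
    m=np.mean(F,0);th=np.radians(149.3-phi);f=m[3:5]
    print(o["time"],m.round(1),"resist %.1f radial %.1f"%(-(f@[np.sin(th),-np.cos(th)]),f@[np.cos(th),np.sin(th)]),"y%.1f"%np.degrees(o["ee_rot"][2]),o["width"])
E
python3 -c "
from h import *
rd(170)"
```

```text
21.05 [ 5.834e+02 -1.816e+02  1.823e+02 -6.000e-01  2.000e-01  1.300e+00] resist -0.0 radial -0.6 y149.3 0.02353973311182901
```

>>> step_arm:
  increments: "0 -2.78 0.03 0 0 0;0.95 -2.61 0.03 0 0 0;1.79 -2.13 0.03 0 0 0;2.41 -1.39 0.03 0 0 0;2.74 -0.48 0.03 0 0 0"

```text
time: 21.6
tool_pos: [0.4689, -0.2226, 0.181]
ee_rot: [3.141, 0.006, 2.606]
wrist_force: [5.9, 2.3, -2.2]
width: 0.0236
```

```bash
python3 -c "
from h import *
rd(268,1)"
```

```text
21.6 [ 468.9 -222.6  181.     5.9    2.3   -2.2] resist 4.1 radial -4.8 y149.3 0.023635702700790885
```

>>> step_arm:
  increments: "2.74 0.48 0.03 0 0 0;2.41 1.39 0.03 0 0 0;1.79 2.13 0.03 0 0 0;0.95 2.61 0.03 0 0 0;0.12 1.39 0.015 0 0 0"

```text
time: 22.15
tool_pos: [0.4394, -0.1126, 0.1794]
ee_rot: [-3.137, 0.003, 2.607]
wrist_force: [-1.3, -7.5, -1.7]
width: 0.0236
```

```bash
python3 -c "
from h import *
rd(358,1)"
```

```text
22.15 [ 439.4 -112.6  179.4   -1.3   -7.5   -1.7] resist 7.2 radial -2.5 y149.4 0.02355613020733841
```

>>> step_arm:
  increments: "-0.12 1.39 0.017 0 0 0;-0.36 1.35 0.017 0 0 0;-0.59 1.26 0.017 0 0 0;-0.8 1.14 0.017 0 0 0;-0.99 0.99 0.017 0 0 0"

```text
time: 22.7
tool_pos: [0.4936, -0.0742, 0.1784]
ee_rot: [-3.138, -0.004, 2.606]
wrist_force: [-6.2, -3.2, 3.1]
width: 0.0238
```

```bash
python3 -c "
from h import *
rd(49,1);rd(50,2)"
```

```text
22.7 [493.6 -74.2 178.4  -6.2  -3.2   3.1] resist 6.6 radial -2.0 y149.3 0.023752942484616655
22.8 [495.3 -73.9 178.3  -3.9  -0.8   3.2] resist 4.0 radial -0.1 y149.4 0.023658656210288
```

>>> step_arm:
  increments: "-1.14 0.8 0.017 0 0 0;-1.26 0.59 0.017 0 0 0;-1.35 0.36 0.017 0 0 0;-1.39 0.12 0.017 0 0 0;-1.39 -0.12 0.017 0 0 0"

```text
time: 23.35
tool_pos: [0.5589, -0.0906, 0.1777]
ee_rot: [3.14, -0.005, 2.608]
wrist_force: [-5.3, 3.2, 1.8]
width: 0.0234
```

```bash
python3 -c "
from h import *
rd(99,1);rd(100,2)"
```

```text
23.35 [558.9 -90.6 177.7  -5.3   3.2   1.8] resist 6.1 radial -0.9 y149.4 0.0234360969703047
23.45 [560.4 -91.8 177.5  -2.9   2.3   3.9] resist 3.7 radial -0.2 y149.3 0.023839123600108154
```

>>> step_arm:
  increments: "-1.35 -0.36 0.01 0 0 0;-1.26 -0.59 0.01 0 0 0;-1.14 -0.8 0.01 0 0 0;-0.99 -0.99 0.01 0 0 0;-0.8 -1.14 0.01 0 0 0"

```text
time: 24.0
tool_pos: [0.5887, -0.1514, 0.1771]
ee_rot: [3.136, -0.002, 2.609]
wrist_force: [-1.4, 5.8, 0.1]
width: 0.0236
```

```bash
python3 -c "
from h import *
rd(149,1);rd(150,2)"
```

```text
24.0 [ 5.887e+02 -1.514e+02  1.771e+02 -1.400e+00  5.800e+00  1.000e-01] resist 5.8 radial -1.4 y149.5 0.02356081048137824
24.1 [ 5.887e+02 -1.537e+02  1.769e+02 -4.000e-01  4.100e+00  1.000e+00] resist 4.1 radial -0.4 y149.3 0.02390985807387854
```

>>> step_arm:
  increments: "-0.59 -1.26 0.015 0 0 0;-0.36 -1.35 0.015 0 0 0;-0.12 -1.39 0.015 0 0 0;0.12 -1.39 0.015 0 0 0;0.36 -1.35 0.015 0 0 0"

```text
time: 24.65
tool_pos: [0.5607, -0.2137, 0.1765]
ee_rot: [3.137, 0.003, 2.608]
wrist_force: [3.6, 5.4, -2.8]
width: 0.0236
```

```bash
python3 -c "
from h import *
rd(199,1);rd(200,2)"
```

```text
24.65 [ 560.7 -213.7  176.5    3.6    5.4   -2.8] resist 6.2 radial -1.8 y149.4 0.023552505390383463
24.75 [ 559.1 -215.   176.4    2.9    3.2   -1.5] resist 4.3 radial -0.6 y149.3 0.023827892954483315
```

>>> step_arm:
  increments: "0.59 -1.26 0.015 0 0 0;0.8 -1.14 0.015 0 0 0;0.99 -0.99 0.015 0 0 0;1.14 -0.8 0.015 0 0 0"

```text
time: 25.2
tool_pos: [0.5092, -0.233, 0.1759]
ee_rot: [3.139, 0.005, 2.607]
wrist_force: [7.1, 3.7, -2.8]
width: 0.0234
```

```bash
python3 -c "
from h import *
rd(239,1);rd(240,2)"
```

```text
25.2 [ 509.2 -233.   175.9    7.1    3.7   -2.8] resist 7.1 radial -3.7 y149.4 0.02337952013895132
25.3 [ 507.5 -232.9  175.9    4.8    3.3   -3.1] resist 4.7 radial -3.3 y149.3 0.023402000229225776
```

>>> step_arm:
  increments: "1.28 -0.55 0.015 0 0 0;1.37 -0.32 0.015 0 0 0"

```text
time: 25.55
tool_pos: [0.482, -0.2285, 0.1757]
ee_rot: [-3.141, 0.005, 2.606]
wrist_force: [6.5, -0.0, -4.2]
width: 0.0233
```

```bash
python3 -c "
from h import *
rd(259,1);rd(260,2)"
```

```text
25.55 [ 482.  -228.5  175.7    6.5   -0.    -4.2] resist 6.1 radial -2.2 y149.3 0.023323105493587605
25.65 [ 4.804e+02 -2.278e+02  1.758e+02  5.000e+00  1.000e-01 -4.600e+00] resist 4.6 radial -1.9 y149.3 0.023181825389626154
```

>>> step_arm:
  increments: "1.39 -0.12 0.03 0 0 0;1.39 0.12 0.03 0 0 0;1.35 0.36 0.03 0 0 0"

```text
time: 26.0
tool_pos: [0.4478, -0.2053, 0.175]
ee_rot: [-3.139, 0.005, 2.605]
wrist_force: [8.2, -1.9, -3.5]
width: 0.0236
```

```bash
python3 -c "
from h import *
rd(289,1);rd(290,2)"
```

```text
26.0 [ 447.8 -205.3  175.     8.2   -1.9   -3.5] resist 6.8 radial -5.1 y149.2 0.023598954582997336
26.1 [ 446.7 -203.8  175.1    4.5   -1.2   -3.8] resist 3.8 radial -2.7 y149.3 0.023551984899786944
```

>>> step_arm:
  increments: "1.24 0.64 0.03 0 0 0;1.14 0.8 0.02 0 0 0;0.99 0.99 0.02 0 0 0"

```text
time: 26.45
tool_pos: [0.4298, -0.1681, 0.1744]
ee_rot: [-3.136, 0.003, 2.603]
wrist_force: [4.4, -5.0, -2.0]
width: 0.0238
```

```bash
python3 -c "
from h import *
rd(319,1);rd(320,2)"
```

```text
26.45 [ 429.8 -168.1  174.4    4.4   -5.    -2. ] resist 5.7 radial -3.5 y149.2 0.023752727138635604
26.55 [ 429.6 -166.2  174.4    2.4   -3.9   -2.4] resist 4.3 radial -1.8 y149.3 0.02364003808079503
```

>>> step_arm:
  increments: "0.8 1.14 0.02 0 0 0;0.59 1.26 0.02 0 0 0;0.36 1.35 0.02 0 0 0"

```text
time: 26.9
tool_pos: [0.4328, -0.1265, 0.1737]
ee_rot: [-3.136, -0.0, 2.603]
wrist_force: [0.0, -7.3, -1.4]
width: 0.0239
```

```bash
python3 -c "
from h import *
rd(349,1);rd(350,2)"
```

```text
26.9 [ 432.8 -126.5  173.7    0.    -7.3   -1.4] resist 6.8 radial -2.5 y149.1 0.02388336311715492
27.0 [ 4.335e+02 -1.248e+02  1.736e+02  3.000e-01 -4.200e+00  1.000e-01] resist 3.8 radial -1.8 y149.3 0.02343771212658837
```

>>> step_arm:
  increments: "0.12 1.39 0.015 0 0 0;-0.12 1.39 0.015 0 0 0;-0.36 1.35 0.015 0 0 0"

```text
time: 27.35
tool_pos: [0.4563, -0.0921, 0.173]
ee_rot: [-3.137, -0.003, 2.603]
wrist_force: [-2.1, -6.6, 0.7]
width: 0.0238
```

```bash
python3 -c "
from h import *
rd(19,1);rd(20,2)"
```

```text
27.35 [456.3 -92.1 173.   -2.1  -6.6   0.7] resist 5.9 radial -3.6 y149.2 0.023794822799630303
27.45 [457.6 -91.  172.8  -1.3  -4.1   0.6] resist 3.6 radial -2.3 y149.3 0.02337778572822023
```

>>> step_arm:
  increments: "-0.59 1.26 0.015 0 0 0;-0.8 1.14 0.015 0 0 0;-0.99 0.99 0.015 0 0 0"

```text
time: 27.8
tool_pos: [0.4934, -0.0742, 0.1724]
ee_rot: [-3.138, -0.005, 2.604]
wrist_force: [-5.1, -5.5, 1.5]
width: 0.0235
```

```bash
python3 -c "
from h import *
rd(49,1);rd(50,2)"
```

```text
27.8 [493.4 -74.2 172.4  -5.1  -5.5   1.5] resist 6.0 radial -4.5 y149.2 0.02352042572727356
27.9 [495.  -73.8 172.2  -3.4  -3.6   2.9] resist 3.9 radial -3.0 y149.3 0.02355569093505888
```

>>> step_arm:
  increments: "-1.16 0.75 0.015 0 0 0;-1.27 0.57 0.015 0 0 0"

```text
time: 28.15
tool_pos: [0.5202, -0.0736, 0.1722]
ee_rot: [-3.141, -0.007, 2.606]
wrist_force: [-8.3, -1.3, 3.0]
width: 0.0234
```

```bash
python3 -c "
from h import *
rd(69,1);rd(70,2)"
```

```text
28.15 [520.2 -73.6 172.2  -8.3  -1.3   3. ] resist 8.0 radial -2.7 y149.3 0.023431348838873243
28.25 [ 5.219e+02 -7.380e+01  1.721e+02 -5.000e+00 -1.000e-01  4.700e+00] resist 4.9 radial -1.0 y149.3 0.02374301470844731
```

>>> step_arm:
  increments: "-1.35 0.34 0 0 0 0;-1.39 0.1 0 0 0 0"

```text
time: 28.5
tool_pos: [0.5454, -0.0817, 0.1722]
ee_rot: [3.14, -0.01, 2.607]
wrist_force: [-9.5, 2.2, 3.5]
width: 0.0238
```

```bash
python3 -c "
from h import *
rd(89,1);rd(90,2)"
```

```text
28.5 [545.4 -81.7 172.2  -9.5   2.2   3.5] resist 9.4 radial -2.8 y149.4 0.023781574654081435
28.6 [547.  -82.5 172.   -6.8   3.6   5.6] resist 7.7 radial -0.4 y149.3 0.023600580771278735
```

>>> step_arm:
  increments: "-0.7 -0.03 0.02 0 0 0;-0.69 -0.09 0.02 0 0 0"

```text
time: 28.85
tool_pos: [0.5567, -0.0887, 0.172]
ee_rot: [3.138, -0.011, 2.608]
wrist_force: [-8.9, 6.4, 6.3]
width: 0.0234
```

```bash
python3 -c "
from h import *
rd(99,1);rd(100,3)"
```

```text
28.85 [556.7 -88.7 172.   -8.9   6.4   6.3] resist 10.9 radial -0.8 y149.4 0.02336821756671274
29.0 [557.3 -89.2 172.   -8.3   5.4   5.2] resist 9.8 radial -1.3 y149.4 0.02359822315532361
```

Resistance while turning is 10.9 N (9.8 N settling), up from a steady 6 N, so the caps are home and firm. I'll release and retreat straight up.

>>> step_arm:
  increments: "0 0 0 0 0 0;0 0 0 0 0 0;0 0 0 0 0 0;0 0 0 0 0 0;0 0 0 0 0 0"
  claw: -1

```text
time: 29.55
tool_pos: [0.5606, -0.0926, 0.1717]
ee_rot: [3.141, -0.0, 2.606]
wrist_force: [-0.7, -0.4, -0.3]
width: 0.0603
```

>>> step_arm:
  increments: "0 0 0 0 0 0;0 0 0 0 0 0;0 0 0 0 0 0;0 0 -2 0 0 0;0 0 -4 0 0 0"

```text
time: 30.05
tool_pos: [0.5585, -0.092, 0.2281]
ee_rot: [-3.139, -0.009, 2.606]
wrist_force: [0.4, 0.3, 0.9]
width: 0.0939
```

>>> step_arm:
  increments: "0 0 -4 0 0 0;0 0 -4 0 0 0;3.5 3 0 0 0 0;3.5 3 0 0 0 0;3.5 3 0 0 0 0"

```text
time: 30.55
tool_pos: [0.5159, 0.0394, 0.3122]
ee_rot: [3.141, 0.001, 2.604]
wrist_force: [1.3, 0.4, 0.2]
width: 0.0941
```

>>> step_arm:
  increments: "3.5 3 0 0 0 0;3.5 3 0 0 0 0;2 2 0 0 0 0;0 0 0 0 0 0;0 0 0 0 0 0"

```text
time: 31.05
tool_pos: [0.4796, 0.1531, 0.3118]
ee_rot: [-3.141, 0.001, 2.607]
wrist_force: [0.4, 0.6, 0.3]
width: 0.0942
```

```bash
python3 - <<'E'
from h import *
o=get_obs();print(o["time"],o["tool_pos"],o["wrist_force"],o["width"])
s=snap("scene",2);t=snap("top",2);cv2.imwrite("pics/s9.png",s);cv2.imwrite("pics/t9.png",t)
a=crop(s,(275,215),110,120,5)[:,:500];b=crop(t,(370,260),60,120,5)
cv2.imwrite("pics/c9.png",np.hstack([a[:600],b[:600]]))
E
```

```text
31.05 [0.47961809 0.15313644 0.31184944] [0.39882751 0.56570208 0.34934941] 0.09418622593814281
```

View pics/c9.png

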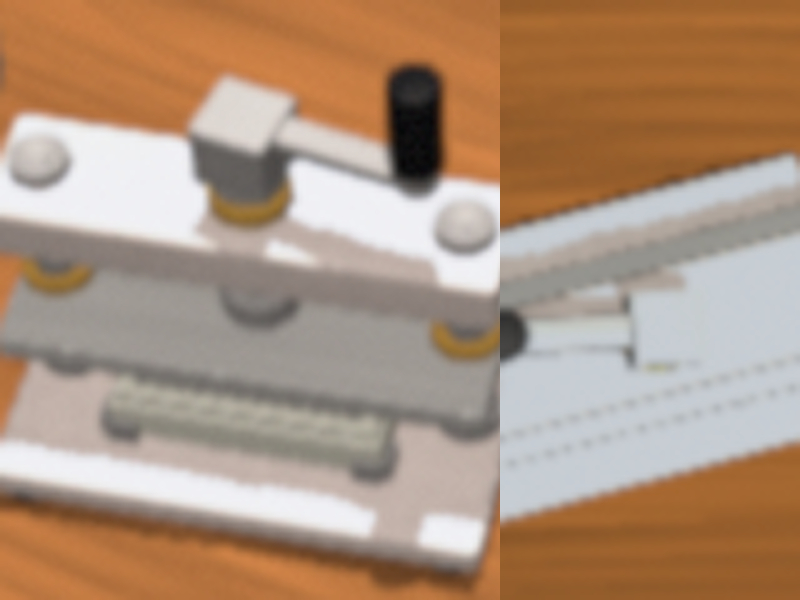

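```bash
python3 - <<'E'
from h import *
z=.173
for n,k,b in(("scene",(415,80),(243,113)),("top",(505,332),(670,331))):
    O=np.array([220,155]) if n=="scene" else np.array([340,200]); 
    if n=="top": k=(k[0]-500,k[1]);b=(b[0]-500,b[1])
    K=onz(n,O-.4+np.array(k)/5,z+.084);B=onz(n,O-.4+np.array(b)/5,z+.032);d=K-B
    print(n,K.round(4),B.round(4),np.degrees(np.arctan2(d[1],d[0])),np.hypot(*d[:2]))
A=np.array([.5086,-.153]);
for P in((.5573,-.0892),(.4399,-.1117)):d=np.array(P)-A;print(np.degrees(np.arctan2(d[1],d[0])),np.hypot(*d))
# count of dark knob in top for precise centre
t=cv2.imread("pics/t9.png");g=t.max(2)[240:290,325:360];m=cv2.moments((g<60).astype(np.uint8));print(m['m00'],m['m10']/m['m00']+325,m['m01']/m['m00']+240)
E
```

```text
scene [ 0.5023 -0.0728  0.257 ] [ 0.5062 -0.1533  0.205 ] 92.70941713756393 0.0806015977103189
top [ 0.5053 -0.0752  0.257 ] [ 0.5073 -0.1545  0.205 ] 91.44280914735643 0.07926431558339553
52.64467751158687 0.08026288058623361
148.9872098645671 0.08015846804923361
32.0 338.875 265.46875
```

The view shows the crank seated and the plate down. But the knob now lies at about 92° from the screw (both cameras), while it was gripped at 53°. The screw sprang back about 40° on release, so the load has relaxed. I'll regrip, check the load, and release it gently this time.

```bash
python3 - <<'E'
from h import *
plan((.505,-.0735,.27),149.3,6)
E
```

```text
turn [-0.    -0.    -0.002] t 31.25
[-2.28 -3.01  0.69] [-0. -0. -0.]
[-2.28 -3.01  0.69] [-0. -0. -0.]
[-2.28 -3.01  0.69] [-0. -0. -0.]
[-2.28 -3.01  0.69] [-0. -0. -0.]
[-2.28 -3.02  0.69] [-0. -0. -0.]
[-2.28 -3.02  0.69] [-0. -0. -0.]
```

>>> step_arm:
  increments: "-2.85 -3.75 0 0 0 0;-2.85 -3.75 0 0 0 0;-2.85 -3.75 0 0 0 0;-2.85 -3.8 0 0 0 0;-2.28 -3.05 2 0 0 0"

```text
time: 31.75
tool_pos: [0.5059, -0.0764, 0.2943]
ee_rot: [3.14, 0.006, 2.602]
wrist_force: [1.0, 0.4, -0.5]
width: 0.0938
```

>>> step_arm:
  increments: "0 0 2 0 0 0;0 0 3 0 0 0;0 0 3 0 0 0;0 0 2.5 0 0 0;0 0 0 0 0 0"

```text
time: 32.25
tool_pos: [0.5022, -0.073, 0.1822]
ee_rot: [-3.139, -0.009, 2.604]
wrist_force: [0.0, 0.1, 0.1]
width: 0.0941
```

```bash
python3 - <<'E'
from h import *
plan((.505,-.0735,.1727),149.3,1)
E
```

```text
turn [-0.002 -0.009 -0.002] t 32.25
[-0.28  0.1   0.95] [-0.002 -0.009 -0.002]
```

>>> step_arm:
  increments: "-0.1 0 0.8 0 0 0;0 0 0 0 0 0;0 0 0 0 0 0;0 0 0 0 0 0;0 0 0 0 0 0"
  claw: 1

```text
time: 32.75
tool_pos: [0.5063, -0.073, 0.1798]
ee_rot: [3.141, 0.002, 2.606]
wrist_force: [-0.2, 0.2, 0.3]
width: 0.0579
```

>>> step_arm:
  increments: "0 0 0 0 0 0;0 0 0 0 0 0;0 0 0 0 0 0;0 0 0 0 0 0;0 0 0 0 0 0"

```text
time: 33.25
tool_pos: [0.5057, -0.073, 0.1788]
ee_rot: [-3.141, 0.0, 2.606]
wrist_force: [1.0, 0.3, -0.4]
width: 0.0236
```

```bash
python3 -c "
from h import *
rd(57,2)"
```

```text
33.3 [ 5.057e+02 -7.300e+01  1.788e+02  1.000e+00 -4.000e-01 -4.000e-01] resist -1.0 radial -0.4 y149.3 0.023494133116745974
```

>>> step_arm:
  increments: "-0.6 0.35 0.008 0 0 0;-0.63 0.3 0.008 0 0 0"

```text
time: 33.55
tool_pos: [0.5198, -0.0739, 0.1786]
ee_rot: [-3.141, -0.0, 2.606]
wrist_force: [-1.4, -0.5, 1.2]
width: 0.0237
```

```bash
python3 -c "
from h import *
rd(66,1)"
```

```text
33.55 [ 5.198e+02 -7.390e+01  1.786e+02 -1.400e+00 -5.000e-01  1.200e+00] resist 1.4 radial -0.6 y149.3 0.023662126051057213
```

>>> step_arm:
  increments: "-0.65 0.24 0.008 0 0 0;-0.67 0.19 0.008 0 0 0"

```text
time: 33.8
tool_pos: [0.5309, -0.0761, 0.1784]
ee_rot: [-3.139, -0.006, 2.606]
wrist_force: [-7.8, 1.2, 3.6]
width: 0.0236
```

```bash
python3 -c "
from h import *
rd(76,1)"
```

```text
33.8 [530.9 -76.1 178.4  -7.8   1.2   3.6] resist 7.8 radial -1.1 y149.3 0.023591295085613414
```

>>> step_arm:
  increments: "-0.69 0.13 0.008 0 0 0;-0.69 0.07 0.008 0 0 0;-0.7 0 0.008 0 0 0"

```text
time: 34.15
tool_pos: [0.5492, -0.0836, 0.1782]
ee_rot: [-3.141, -0.009, 2.607]
wrist_force: [-8.3, 5.2, 5.3]
width: 0.0235
```

```bash
python3 -c "
from h import *
rd(91,1);rd(92,2)"
```

```text
34.15 [549.2 -83.6 178.2  -8.3   5.2   5.3] resist 9.8 radial 0.1 y149.4 0.023456116782662597
34.25 [549.9 -84.  178.2  -7.6   4.    5. ] resist 8.5 radial -0.8 y149.3 0.02332865408564692
```

>>> step_arm:
  increments: "-0.5 -0.04 0.005 0 0 0;-0.47 -0.05 0.005 0 0 0"

```text
time: 34.5
tool_pos: [0.5568, -0.0885, 0.1782]
ee_rot: [3.141, -0.01, 2.608]
wrist_force: [-8.8, 6.1, 6.0]
width: 0.0237
```

```bash
python3 -c "
from h import *
rd(97,1);rd(97,3)"
```

```text
34.5 [556.8 -88.5 178.2  -8.8   6.1   6. ] resist 10.7 radial -0.5 y149.4 0.023678750243762144
34.65 [557.2 -88.8 178.2  -8.4   5.6   5.3] resist 10.1 radial -0.7 y149.4 0.023552921472279664
```

>>> step_arm:
  increments: "0.06 0.01 0 0 0 0;0.06 0.01 0 0 0 0;0.06 0.01 0 0 0 0;0.06 0.01 0 0 0 0;0.06 0.01 0 0 0 0"

```text
time: 35.2
tool_pos: [0.5562, -0.0881, 0.1782]
ee_rot: [-3.141, -0.004, 2.607]
wrist_force: [-5.2, 1.7, 3.4]
width: 0.0236
```

```bash
python3 -c "
from h import *
rd(97,3)"
```

```text
35.3 [556.2 -88.1 178.3  -5.1   2.    3.7] resist 5.3 radial -1.6 y149.3 0.023790506368284354
```

>>> step_arm:
  increments: "0.06 0.01 0 0 0 0;0.06 0.01 0 0 0 0;0.06 0.01 0 0 0 0;0.06 0.01 0 0 0 0;0 0 0 0 0 0"

```text
time: 35.85
tool_pos: [0.5556, -0.0877, 0.1782]
ee_rot: [-3.142, -0.0, 2.606]
wrist_force: [-4.3, 0.6, 2.6]
width: 0.0235
```

```bash
python3 -c "
from h import *
rd(97,3)"
```

```text
35.95 [555.7 -87.7 178.2  -4.3   1.    3.1] resist 4.0 radial -1.8 y149.3 0.023691790032775453
```

>>> step_arm:
  increments: "0.06 0.01 0 0 0 0;0.06 0.01 0 0 0 0;0.06 0.01 0 0 0 0;0.06 0.01 0 0 0 0;0 0 0 0 0 0"

```text
time: 36.5
tool_pos: [0.5539, -0.0865, 0.1782]
ee_rot: [-3.141, 0.0, 2.606]
wrist_force: [-3.3, -0.4, 2.8]
width: 0.0236
```

```bash
python3 -c "
from h import *
rd(97,3)"
```

```text
36.6 [553.9 -86.4 178.2  -3.7  -0.8   3.4] resist 2.4 radial -2.9 y149.3 0.023479523296194616
```

>>> step_arm:
  increments: "0.06 0.01 0 0 0 0;0.06 0.01 0 0 0 0;0.06 0.01 0 0 0 0;0.06 0.01 0 0 0 0;0 0 0 0 0 0"

```text
time: 37.15
tool_pos: [0.5518, -0.0849, 0.1781]
ee_rot: [-3.141, -0.0, 2.605]
wrist_force: [-5.5, -3.2, 3.5]
width: 0.0234
```

```bash
python3 -c "
from h import *
rd(97,3)"
```

```text
37.25 [551.8 -85.  178.1  -5.1  -2.3   3.6] resist 2.6 radial -5.0 y149.3 0.023309728256499258
```

>>> step_arm:
  increments: "0.1 -0.1 0 0 0 0;0 0 0 0 0 0;0 0 0 0 0 0;0 0 0 0 0 0;0 0 0 0 0 0"
  claw: -1

```text
time: 37.8
tool_pos: [0.551, -0.0847, 0.1779]
ee_rot: [3.141, 0.0, 2.606]
wrist_force: [0.4, 0.3, -0.5]
width: 0.0602
```

>>> step_arm:
  increments: "0 0 0 0 0 0;0 0 0 0 0 0;0 0 0 0 0 0;0 0 -2 0 0 0;0 0 -4 0 0 0"

```text
time: 38.3
tool_pos: [0.5487, -0.0844, 0.2346]
ee_rot: [-3.139, -0.008, 2.606]
wrist_force: [0.5, -0.4, -0.5]
width: 0.0935
```

>>> step_arm:
  increments: "0 0 -4 0 0 0;0 0 -4 0 0 0;3.5 3 0 0 0 0;3.5 3 0 0 0 0;3.5 3 0 0 0 0"

```text
time: 38.8
tool_pos: [0.5061, 0.0471, 0.3185]
ee_rot: [3.141, 0.001, 2.604]
wrist_force: [0.0, 0.3, 1.0]
width: 0.0939
```

>>> step_arm:
  increments: "3.5 3 0 0 0 0;3.5 3 0 0 0 0;2 2 0 0 0 0;0 0 0 0 0 0;0 0 0 0 0 0"

```text
time: 39.3
tool_pos: [0.4698, 0.1608, 0.3182]
ee_rot: [-3.141, 0.001, 2.607]
wrist_force: [-0.9, -0.2, -0.3]
width: 0.094
```

```bash
python3 - <<'E'
from h import *
o=get_obs();print(o["time"],o["tool_pos"],o["wrist_force"],o["width"])
t=snap("top",2);s=snap("scene",2);cv2.imwrite("pics/t10.png",t);cv2.imwrite("pics/s10.png",s)
def knob(f,box):
    x0,y0,x1,y1=box; im=cv2.imread(f).max(2)[y0:y1,x0:x1]; m=cv2.moments((im<60).astype(np.uint8),True); return m['m00'],m['m10']/m['m00']+x0,m['m01']/m['m00']+y0
for a in("9","10"):
    k=knob(f"pics/t{a}.png",(330,235,362,290)); P=onz("top",k[1:],.257); d=P-[.5073,-.1545,.257]; print(a,k,P.round(4),np.degrees(np.arctan2(d[1],d[0])),np.hypot(*d[:2]), knob(f"pics/s{a}.png",(290,155,325,195)))
for n,b in(("t0","top0"),("s0","scene0")):
    A=cv2.imread(f"pics/{b}.png").astype(int);B=cv2.imread(f"pics/{'t10' if n[0]=='t' else 's10'}.png").astype(int)
    d=np.abs(A-B).max(2); 
    for nm,p in (("sanitiser",[.66,.33,.08]),("roll",[.42,-.37,.05]),("tray",[.74,.02,.02]),("glove",[.66,-.34,.07])):
        q=proj("top" if n[0]=='t' else "scene",p).astype(int); w=d[max(q[1]-25,0):q[1]+25,max(q[0]-35,0):q[0]+35]; print(n,nm,q,(w>60).mean().round(3))
E
```

```text
39.3 [0.46979207 0.16083141 0.31822034] [-0.88148817 -0.21739389 -0.27230183] 0.09403495983881283
9 (32.0, 338.875, 265.46875) [ 0.5065 -0.0714  0.257 ] 90.54036695649665 0.08308886389157163 (197.0, 302.6243654822335, 179.43147208121826)
10 (34.0, 338.6470588235294, 262.52941176470586) [ 0.513 -0.071  0.257] 86.09259070113873 0.08372629749288772 (197.0, 301.16751269035535, 181.85786802030458)
t0 sanitiser [180 209] 0.0
t0 roll [449 300] 0.0
t0 tray [300 183] 0.0
t0 glove [437 209] 0.0
s0 sanitiser [457 360] 0.033
s0 roll [214 170] 0.0
s0 tray [292 343] 0.0
s0 glove [165 237] 0.0
```

```bash
python3 -c "
from bench import *
print(close_job())"
```

```text
the job is handed in; nothing more can be done
None
```

The caps are pressed home and the job is handed in at about 39 s. The press is closed and the crank is on the screw. The screw did ease back after I let go, so the final load is lower than the peak.

**Fitting:** I gripped the crank by its boss and lowered it in 2 mm steps. It caught once on the square's shoulder at about 13 N, so I backed off, shifted it about 3 mm and eased it down to the collar. The final contact was about 4 N.

**Winding:** I turned the crank clockwise about 2.3 turns by the knob. Resistance stayed near 6 N until about 2.15 turns, then climbed to a peak of 10.9 N. That is within the 7–12 N range and well below crushing.

**Checks that disagreed:**
- **Reported height:** The arm's reported height was 39 mm too low. I found this in the pictures and confirmed it by touching the desk, then corrected for it.
- **Crank springing back:** When I first let go, the crank turned back about 40°, part of it play in the socket. I took hold of it again, wound to 10.7 N and eased off, but the screw still backed off gently. The knob came to rest about 4° further clockwise than after the first release. I estimate the plate still bears with about 4 N, so turning it further would take about 8 N; I did not measure this again after the last release.

**Other checks:** After the first release, the picture showed the boss down on the collar and the plate down. After the second, I only located the knob in the images and did not look at the press again. The bystanders show no change against the first pictures, except a 3% difference by the sanitiser in the scene view and none in the top view. The robot was clear of everything.

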